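# Pull the fan cassette of a power inverter

## Task

The fan cassette in the top of the power inverter has to come out for inspection. Turn both black wing knobs on the inverter's top counterclockwise, seen from above, all the way to their end stops, so that their steel tongues swing off the cassette's ears; then pinch the cassette's two upright side catches together and draw it straight up out of the case. Finish while still holding it level by the pinched catches, at least 10 cm above its seat and touching nothing else, and leave the things lying round about where they are.

Things in the scene. Friction and masses are not known exactly. Their poses are not given: they have to be found in the camera images.
- inverter_case: power inverter: grey metal case 236 mm long (x), 136 mm wide (y), finned sides, fixed. Origin: centre of its underside, on the bench; deck top 72 mm above. x runs from the end with cable posts and switch (facing the robot within 30 degrees) to the rear, y to its left, z up. A 74x66 mm opening in the deck's middle holds the cassette; lock knobs at x = -78 (front) and +78 mm (rear), y = 0
- front_knob (a joint): turn of the front lock knob, rad: 0 locked (tongue over the cassette's ear), growing counterclockwise seen from above, 1.4 at the open end stop; starts between 0 and 0.25. Only friction (0.08 N m) resists; it stays where it is left. The tongue holds the ear down until about 0.9
- front_knob_grip (a point): on the front knob's axis, 22 mm above the deck: middle of its black wing grip, 32 mm long (x), 9 mm thick (y), 18 mm high (9 mm above and below this point). The axes turn with the knob. The steel tongue below points along +x, reaches 32 mm from the axis, is 12 mm wide, its top 8.5 mm above the deck; locked, it points at the cassette
- rear_knob (a joint): the same for the rear lock knob: also opens counterclockwise seen from above, 0 locked to 1.4 at the end stop, starts between 0 and 0.25
- rear_knob_grip (a point): the same point of the rear knob, which is like the front one but turned half round: its x axis and its tongue point back at the cassette when locked
- fan_cassette: black cassette, 71 (x) x 63 mm (y), with a 40 mm fan under a wire guard; 0.13 to 0.26 kg. Origin: its centre at deck level (seat: 72 mm above the case's origin); axes as the case's. It reaches 36 mm below the origin; two ears (x = 34 to 53 mm either way, 48 mm wide, 4 mm thick) lie on the deck. 1.5 mm play all round. Drawn out along z, once the hooks of its two catches are pinched free of the deck
- left_catch (a joint): how far the left catch is pushed in towards the fan, m: 0 free, 0.006 at its stop; a spring pushes it out with 2.8 N at 0 and 7 N at 0.006. Its hook under the deck comes free at about 0.0045. With both catches at their stops they measure 46 mm over their outer faces; by this hold the cassette is lifted
- right_catch (a joint): the same for the right catch
- left_catch_pad (a point): middle of the left catch's outer face, where a finger presses: y = +29 mm, 16 mm above the cassette's origin. The catch is an upright grey ribbed blade, 20 mm wide (x), 3 mm thick, its top 27 mm above the deck and 23 mm above the fan's frame; a finger may reach down to 2 mm above the deck. Both catches measure 58 mm over their outer faces when free
- right_catch_pad (a point): the same point of the right catch, at y = -29 mm of the cassette
- multimeter: yellow and black multimeter, 138x72x46 mm, lying left of the case; a bystander, its origin at the centre of its underside
- cell_pack: blue cell pack with leads, 66x144x40 mm, right of and behind the case; a bystander, its origin at the centre of its underside
- red_charger: red charger, 96x62x31 mm, behind the case; a bystander, its origin at the centre of its underside
- flux_jar: round jar with green lid, 44 mm across, 34 mm high, behind the case; a bystander, its origin at the centre of its underside
- screwdriver: screwdriver, 168 mm long, 20 mm thick, lying beside the case on its right; a bystander, its origin at the centre of its underside
- board_blue: small blue circuit board, 36x50x5 mm, beside the case on its left; a bystander, its origin at the centre of its underside
- film_tape: roll of amber tape, 61 mm across, 19 mm high, beside the case on its left; a bystander, its origin at the centre of its underside
Things that resemble listed ones, but are neither listed nor needed, are in the scene too. What is shaped like the fan_cassette but pink or white is not meant.

How it is judged (in metres and radians):
On the way, in this order (a step that is already met when the one before it is completed fails the run):
1. both lock knobs are at their open end stops, the cassette still in its seat (value of joint each of front_knob, rear_knob above 1.3 rad and z of fan_cassette in the frame of inverter_case below 0.082 m), for 0.2 s.
2. the cassette is drawn up out of the case with both catches pinched in (value of joint each of left_catch, right_catch above 0.004 m and z of fan_cassette in the frame of inverter_case above 0.122 m), for 0.1 s.
At the end, for the whole second after the job is handed in: Still held by the fingers (over 2 N): the cassette is more than 90 mm above its seat, level within 0.3 rad, at rest (under 0.03 m/s) and off the case, both catches pushed in more than 4 mm; both lock knobs stand beyond 1.3 rad, at their open stops (value of joint each of front_knob, rear_knob above 1.3 rad and value of joint each of left_catch, right_catch above 0.004 m and z of fan_cassette in the frame of inverter_case above 0.162 m and contact force between the fingers and fan_cassette above 2 N and contact force between fan_cassette and inverter_case below 0.1 N and angle between fan_cassette's own z axis and vertical below 0.3 rad and linear speed of fan_cassette below 0.03 m/s); the arm keeps its last pose, push and grip.
It fails at once if one of the things lying round about is moved by more than 3 cm (distance of any of multimeter, cell_pack, red_charger, flux_jar, screwdriver, board_blue, film_tape from where it was at the start of the episode above 0.03 m).
It also fails if it takes over 51 s, if anything falls off the work surface, if the arm or the gripper's body presses on something with over 40 N, if the wrist force passes 120 N, or if a joint passes its speed limit or range.

## Robot

A 6-joint arm with a two-finger parallel gripper is mounted at the origin on a cart in front of the work surface, level with it; the furniture and walls round the work are solid. World frame = base frame: x ahead of the robot, y to its left, z up, the work surface at z = 0. Lengths are in m, angles in degrees, forces in N, time in s.
With the tool pointing down it reaches from about 0.25 to 0.725 m from the base axis. Payload 9.7 kg.
Tool frame: the origin (TCP) lies between the finger pads; the fingertips stand bot.tcp_to_tips ahead of it and the grasp point (between the pads) lies 11 mm behind it (bot.tcp_to_tips is the distance from the TCP to the fingertips, in m); z points along the fingers, y is the line along which they close (so a half turn about z gives the same grasp; the last joint's range is limited). The gripper opens to 85 mm and grips with 20 to 120 N. Pads are 22 mm wide; open, the fingers measure 114 mm over their backs; the gripper's body (76 mm by 85 mm) begins 54 mm behind the grasp point. The pads swing forward as they close: fully open they stand 13 mm farther back than shut.
Start: joints at [70.703, 4.979, 10.078, 95.1, 0, 90], TCP at [0.182, 0.519, 0.239] pointing down, gripper open.
Joint ranges: [-179.16, 179.16], [-48.56, 103.87], [-65.8, 70.77], [-126.05, 130.52], [-82.76, 87.17], [-180, 180]. Speed limits (degrees/s): [127.2, 127.2, 147.25, 180, 180, 180].

## Interface

Orientations are given as [roll, pitch, yaw] about the fixed x, y, z axes, in that order (R = Rz(yaw) Ry(pitch) Rx(roll)).
In Python, from workcell import bot gives the robot as it stands. The module is installed in compiled form; this text tells all that it offers.
- The arm moves only by the tool carry_out, never from a script. Its arguments are lists of equal length, an entry for each row: "linear": the shift along the world's x, y, z normalised to -1 to 1, where 1 is 2 cm, a list of three; "rotation": the turn, a rotation vector about the world's x, y, z normalised to -1 to 1, where 1 is 8 degrees, a list of three; "grip": the closure, from -1 (fully open) to 1 (shut). In form: {"linear": [[tx, ty, tz], ...], "rotation": [[rx, ry, rz], ...], "grip": [grip, ...]}. A call has 1 to 12 rows; each row shifts and turns the commanded pose from where the row before left it; what a row does not reach is not made up. A row lasts 1/10 s, in which the tool goes at most 50 mm and 8.59 degrees, less where a joint would pass 70% of its speed; a pose out of reach is approached as far as the arm can. A call with a number of a shift or a turn outside -1 to 1 is refused whole. A call with a gripper value outside its range is refused whole. The fingers move at their own pace and stop on an object; "grip_force" is the grip in N (left out, the last holds). Time passes only in rows, so rows that do not move let the fingers close. It gives the time, the measured TCP pose, the force, the opening and the grip force at its end, in the units of the state.
- bot.get_obs(): the state, without advancing time (a new reading comes with each control period).
- bot.camera(name): name is "scene" or "top" or "wrist"; returns the picture (400x640x3 uint8, blue, green, red); there is no depth.
- bot.camera_model(name): a dict with "fx", "fy", "cx", "cy" (pixels), "camera_from_world" (4x4, takes a point from world to camera coordinates). Camera axes: x right, y up, looking along -z (the intrinsics and any distortion apply to the point x, -y, -z); pixel columns grow to the right and rows downward; lengths in m; the calibration is good to about 2 mm. A picture is of the moment at which its call begins: read the wrist's pose just before it. camera_model takes no time and is no camera call; for the wrist camera it gives the pose at the moment of the call.
- bot.job_done(): hands the job in; it is judged then, once.
The state is a dict: "time": time; "q": joint angles; "qd": joint speeds; "joint_efforts": joint torques, N m; "ee_pos": TCP position; "tcp_rot": TCP orientation; "wrist_force": force on the tool from outside, world axes, zero at the start; "torque": the same for the moment, N m; "opening": finger opening in m; "grasp_force": force on a finger pad.
Only numpy, scipy, OpenCV 4.12 (cv2) and the standard library are available. Lean on these libraries where they do the work, as an engineer would, in place of code of your own. Each camera call takes 0.05 s, during which the arm holds its last target. There are 200 camera calls.

## Working session

There is one attempt and no reset: what is moved stays moved. The work goes in short steps, Python scripts to look and compute and a tool call to move; the robot and the scene stay as the last step left them, time stands still between calls to the robot, and variables do not carry over. Pictures are saved under pics/ and viewed, at most 10 in all, crops included, and the job is handed in when it is done.

Besides the shell and the picture viewer there is one more tool, called after "Call:" by a JSON object that holds its "fn" and its "kwargs". carry_out: Moves the arm, as the interface text tells. Its arguments: {"type":"object","properties":{"linear":{"type":"array","items":{"type":"array","items":{"type":"number"}}},"rotation":{"type":"array","items":{"type":"array","items":{"type":"number"}}},"grip":{"type":"array","items":{"type":"number"}},"grip_force":{"type":"number"}},"required":["linear","rotation","grip"]}

```bash
mkdir -p pics
cat > h.py <<'E'
import numpy as np, cv2, json
from workcell import bot
def ray(m,u,v):
    T=np.array(m["camera_from_world"]);R=T[:3,:3];t=T[:3,3]
    d=np.array([(u-m["cx"])/m["fx"],-(v-m["cy"])/m["fy"],-1.0])
    return -R.T@t, R.T@d
def onz(m,u,v,z):
    o,d=ray(m,u,v); return o+d*(z-o[2])/d[2]
def proj(m,p):
    T=np.array(m["camera_from_world"]);c=T[:3,:3]@np.array(p)+T[:3,3]
    return np.array([m["cx"]+m["fx"]*c[0]/-c[2], m["cy"]+m["fy"]*-c[1]/-c[2]])
E
python3 - <<'E'
from h import *
print(bot.get_obs(), bot.tcp_to_tips)
for n in("top","scene"):
    cv2.imwrite(f"pics/{n}0.png",bot.camera(n)); m=bot.camera_model(n);print(n,m)
E
```

```text
{'time': 0.0, 'q': array([ 7.07049398e+01,  5.01157524e+00,  1.00328661e+01,  9.50999987e+01,
       -8.06656216e-04,  9.00020711e+01]), 'qd': array([-0.06445673, -0.05893959,  0.00746775, -0.02779972, -0.04592681,
       -0.04122969]), 'joint_efforts': array([-4.70951636e-04, -5.20390606e+01,  4.64803219e+01,  1.63072301e-02,
        2.56154999e-05, -3.57394200e-06]), 'ee_pos': array([0.18166558, 0.51888708, 0.23856429]), 'tcp_rot': array([-1.79921292e+02,  8.09500593e-04,  1.60702870e+02]), 'wrist_force': array([-0.91200438, -0.26073747,  0.10690052]), 'torque': array([-0.0095384 ,  0.01753998,  0.00295644]), 'grasp_force': 0.0, 'opening': 0.08561325132695274} 0.008
top {'fx': 389.15732180439403, 'fy': 389.15732180439403, 'cx': 315.10588743730807, 'cy': 208.63291075997293, 'camera_from_world': array([[-1.89705324e-02, -9.99816910e-01, -2.50323160e-03,
        -1.17396524e-01],
       [ 9.97209375e-01, -1.91017497e-02,  7.21705299e-02,
        -5.49388321e-01],
       [-7.22051322e-02, -1.12713264e-03,  9.97389166e-01,
        -1.23457372e+00],
       [ 0.00000000e+00,  0.00000000e+00,  0.00000000e+00,
         1.00000000e+00]])}
scene {'fx': 440.1562801405937, 'fy': 440.1562801405937, 'cx': 318.75309411426997, 'cy': 191.88157968163685, 'camera_from_world': array([[ 0.54659949, -0.83724576,  0.01576525, -0.39815046],
       [ 0.58787709,  0.39706931,  0.70479536, -0.33988604],
       [-0.59634682, -0.37597275,  0.70923548, -0.96403156],
       [ 0.        ,  0.        ,  0.        ,  1.        ]])}
```

View pics/top0.png

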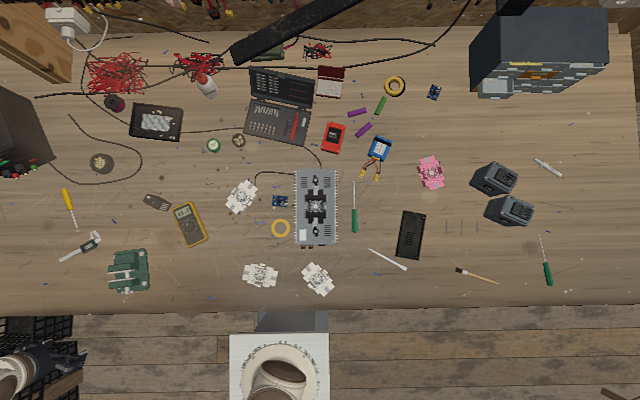

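View pics/scene0.png

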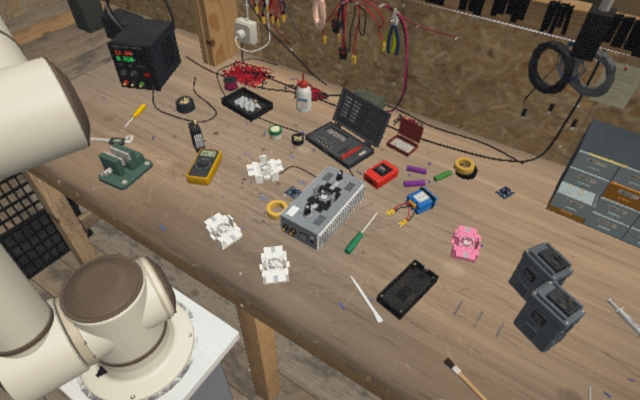

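The top view shows the case at about (315,206), with the cassette in its middle. Next I'll work out its position and bring the wrist camera over it.

Run:
```python
from h import *
m=bot.camera_model("top")
for uv in((316,207),(316,185),(316,231),(297,169),(336,169),(297,244),(337,244)): print(uv,onz(m,*uv,0.08).round(3))
w=bot.camera_model("wrist");T=np.array(w["camera_from_world"]);print(w["fx"],w["cx"],w["cy"]);print((-T[:3,:3].T@T[:3,3]).round(3), T[:3,:3].round(3))
```

```text
(316, 207) [ 0.548 -0.131  0.08 ]
(316, 185) [ 0.616 -0.132  0.08 ]
(316, 231) [ 0.474 -0.129  0.08 ]
(297, 169) [ 0.667 -0.074  0.08 ]
(336, 169) [ 0.664 -0.195  0.08 ]
(297, 244) [ 0.436 -0.071  0.08 ]
(337, 244) [ 0.433 -0.193  0.08 ]
343.39673756943927 319.97739780352936 199.71832075595867
[0.12  0.542 0.373] [[ 0.331  0.944 -0.001]
 [-0.91   0.319 -0.264]
 [-0.248  0.088  0.965]]
```

Call:
{"fn": "carry_out", "kwargs": {"linear": [[0.5,-0.9,0],[0.5,-0.9,0],[0.5,-0.9,0],[0.5,-0.9,0],[0.5,-0.9,0],[0.5,-0.9,0],[0.5,-0.9,0],[0.5,-0.9,0],[0.5,-0.9,0],[0.5,-0.9,0],[0.5,-0.9,0],[0.5,-0.9,0]], "rotation": [[0,0,0.2],[0,0,0.2],[0,0,0.2],[0,0,0.2],[0,0,0.2],[0,0,0.2],[0,0,0.2],[0,0,0.2],[0,0,0.2],[0,0,0.2],[0,0,0.2],[0,0,0.2]], "grip": [-1,-1,-1,-1,-1,-1,-1,-1,-1,-1,-1,-1]}}

```text
time: 1.3
ee_pos: [0.302, 0.3022, 0.239]
tcp_rot: [-180.0, -0.0, 180.0]
wrist_force: [-0.1, -0.3, -0.1]
opening: 0.0856
grasp_force: 0.0
```

Call:
{"fn": "carry_out", "kwargs": {"linear": [[0.5,-0.9,0],[0.5,-0.9,0],[0.5,-0.9,0],[0.5,-0.9,0],[0.5,-0.9,0],[0.5,-0.9,0],[0.5,-0.9,0],[0.5,-0.9,0],[0.5,-0.9,0],[0.5,-0.9,0],[0.5,-0.9,0],[0.5,-0.9,0]], "rotation": [[0,0,0],[0,0,0],[0,0,0],[0,0,0],[0,0,0],[0,0,0],[0,0,0],[0,0,0],[0,0,0],[0,0,0],[0,0,0],[0,0,0]], "grip": [-1,-1,-1,-1,-1,-1,-1,-1,-1,-1,-1,-1]}}

```text
time: 2.5
ee_pos: [0.422, 0.0863, 0.239]
tcp_rot: [-180.0, -0.0, 179.9]
wrist_force: [-0.0, 0.1, 0.6]
opening: 0.0853
grasp_force: 0.0
```

Call:
{"fn": "carry_out", "kwargs": {"linear": [[0.5,-0.9,0],[0.5,-0.9,0],[0.5,-0.9,0],[0.5,-0.9,0],[0.5,-0.9,0],[0.5,-0.9,0],[0.5,-0.9,0],[0.5,-0.9,0],[0.5,-0.9,0],[0.5,-0.9,0],[0.5,-0.9,0],[0.5,-0.9,0]], "rotation": [[0,0,0],[0,0,0],[0,0,0],[0,0,0],[0,0,0],[0,0,0],[0,0,0],[0,0,0],[0,0,0],[0,0,0],[0,0,0],[0,0,0]], "grip": [-1,-1,-1,-1,-1,-1,-1,-1,-1,-1,-1,-1]}}

```text
time: 3.7
ee_pos: [0.542, -0.1297, 0.2389]
tcp_rot: [180.0, -0.0, 179.9]
wrist_force: [-0.7, -0.4, 0.5]
opening: 0.0857
grasp_force: 0.0
```

Run:
```python
from h import *
o=bot.get_obs();print(o["time"],o["q"].round(1),o["ee_pos"],o["tcp_rot"])
m=bot.camera_model("wrist");i=bot.camera("wrist");cv2.imwrite("pics/w1.png",i)
import pickle;pickle.dump((m,i),open("w1.pkl","wb"))
```

```text
3.7 [-13.5   6.   11.2  95.2   0.  -13.4] [ 0.54197183 -0.12968833  0.23885177] [ 1.79989191e+02 -4.26204288e-02  1.79897381e+02]
```

View pics/w1.png

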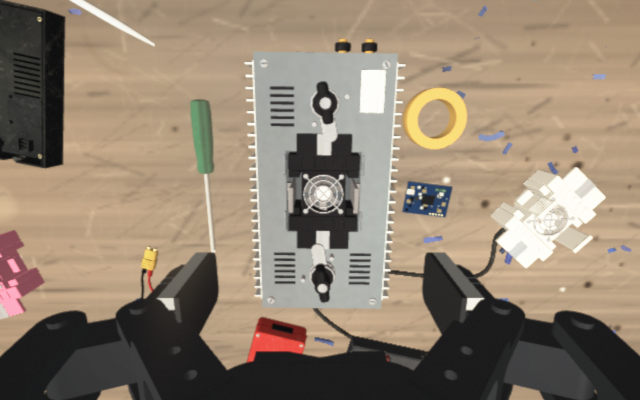

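The case lies almost straight. The knobs are near (324,103) front and (321,282) rear, and the cassette is at (324,192). I'll enlarge it to read the axes.

Run:
```python
from h import *
import pickle
m,i=pickle.load(open("w1.pkl","rb"))
a=cv2.resize(i[75:155,265:385],None,fx=4,fy=4,interpolation=cv2.INTER_CUBIC)
b=cv2.resize(i[230:310,265:385],None,fx=4,fy=4,interpolation=cv2.INTER_CUBIC)
c=cv2.resize(i[125:255,275:370],None,fx=3.3,fy=3.3,interpolation=cv2.INTER_CUBIC)
o=np.zeros((600,800,3),np.uint8);h=lambda x:x
ab=np.vstack([a[:296],b[:296]]);o[:ab.shape[0],:480]=ab;o[:min(600,c.shape[0]),482:482+313]=c[:600,:313]
cv2.imwrite("pics/w1c.png",o)
for uv,z in(((324,103),.103),((321,282),.103),((263.5,62.5),.072),((387,64),.072),((374,301),.072),((267,302),.072)):print(uv,onz(m,*uv,z).round(4))
```

```text
(324, 103) [ 0.4742 -0.1259  0.103 ]
(321, 282) [ 0.6245 -0.1284  0.103 ]
(263.5, 62.5) [ 0.4418 -0.1752  0.072 ]
(387, 64) [ 0.4432 -0.0739  0.072 ]
(374, 301) [ 0.6624 -0.076   0.072 ]
(267, 302) [ 0.6633 -0.1818  0.072 ]
```

View pics/w1c.png

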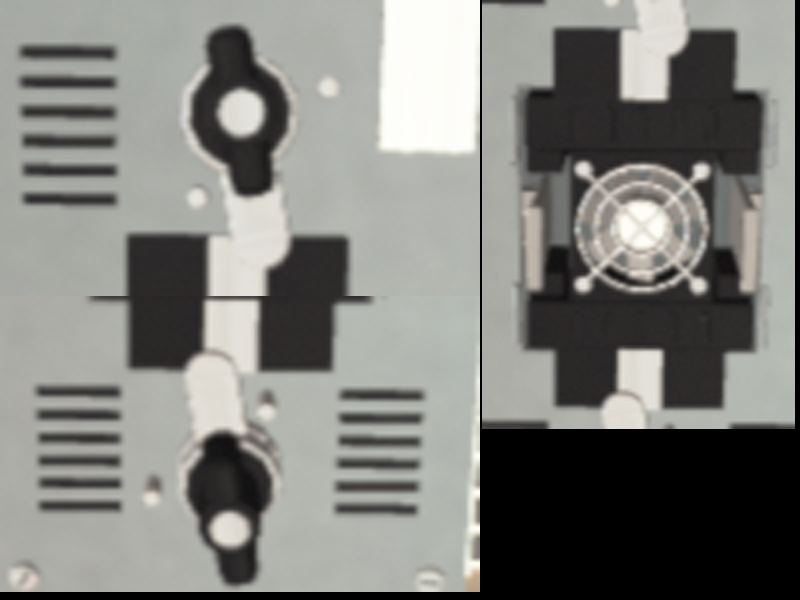

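Run:
```python
from h import *
import pickle
m,i=pickle.load(open("w1.pkl","rb"))
for z in(.1,.103,.106,.11):
    f=onz(m,325.25,103,z);r=onz(m,322.75,288.3,z);print(z,f.round(4),r.round(4),np.linalg.norm(r-f).round(4),((f+r)/2).round(4),np.degrees(np.arctan2(*(r-f)[1::-1])).round(2))
# base rings at deck+~4mm
f=onz(m,325,102.5,.076);r=onz(m,322.3,275,.076);print(f,r,np.linalg.norm(r-f))
# wing/tongue tips
print("front tongue tip",onz(m,265+264/4,75+262/4,.08),"rear tongue tip",onz(m,265+211/4,230+(355-296)/4,.08))
for u,v in((232,30),(255,193)):print("fw",onz(m,265+u/4,75+v/4,.103))
for u,v in((220,436),(240,580)):print("rw",onz(m,265+u/4,230+(v-296)/4,.1))
# catches tops outer
for u,v in((530,195),(535,290),(757,195),(752,290)):print("c",onz(m,275+(u-482)/3.3,125+v/3.3,.099))
print("fan",onz(m,275+(642-482)/3.3,125+226/3.3,.077))
```

```text
0.1 [ 0.4741 -0.1249  0.1   ] [ 0.6323 -0.1268  0.1   ] 0.1582 [ 0.5532 -0.1259  0.1   ] -0.69
0.103 [ 0.4742 -0.125   0.103 ] [ 0.6306 -0.1269  0.103 ] 0.1564 [ 0.5524 -0.1259  0.103 ] -0.69
0.106 [ 0.4742 -0.125   0.106 ] [ 0.6289 -0.1269  0.106 ] 0.1547 [ 0.5515 -0.126   0.106 ] -0.69
0.11 [ 0.4742 -0.1251  0.11  ] [ 0.6266 -0.1269  0.11  ] 0.1524 [ 0.5504 -0.126   0.11  ] -0.69
[ 0.47351971 -0.12478459  0.076     ] [ 0.63184121 -0.12707961  0.076     ] 0.15833814010752115
front tongue tip [ 0.50447258 -0.11971629  0.08      ] rear tongue tip [ 0.59914537 -0.13127206  0.08      ]
fw [ 0.45942762 -0.12668879  0.103     ]
fw [ 0.48914423 -0.12226111  0.103     ]
rw [ 0.60970533 -0.12923495  0.1       ]
rw [ 0.64499056 -0.12482505  0.1       ]
c [ 0.53785744 -0.15397866  0.099     ]
c [ 0.5625026 -0.1533367  0.099    ]
c [ 0.53797683 -0.09775448  0.099     ]
c [ 0.56262048 -0.09834921  0.099     ]
fan [ 0.55140067 -0.12600871  0.077     ]
```

Call:
{"fn": "carry_out", "kwargs": {"linear": [[-0.85,0.06,0],[-0.85,0.06,0],[-0.85,0.06,0],[-0.85,0.06,0],[0,0,-1],[0,0,-1],[0,0,-1],[0,0,-1],[0,0,-1],[0,0,-0.5],[0,0,0]], "rotation": [[0,0,0.28],[0,0,0.28],[0,0,0.28],[0,0,0.28],[0,0,0],[0,0,0],[0,0,0],[0,0,0],[0,0,0],[0,0,0],[0,0,0]], "grip": [0,0,0,0,0,0,0,0,0,0,0], "grip_force": 40}}

```text
time: 4.85
ee_pos: [0.473, -0.1238, 0.1279]
tcp_rot: [179.9, -0.1, -171.1]
wrist_force: [0.7, -0.1, -0.4]
opening: 0.0427
grasp_force: 0.0
```

Run:
```python
from h import *
i=bot.camera("wrist");s=bot.camera("scene")
cv2.imwrite("pics/w2.png",np.hstack([i[:,120:520],cv2.resize(s[150:260,270:380],(400,400),interpolation=cv2.INTER_CUBIC)]))
```

```text
(no output)
```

View pics/w2.png

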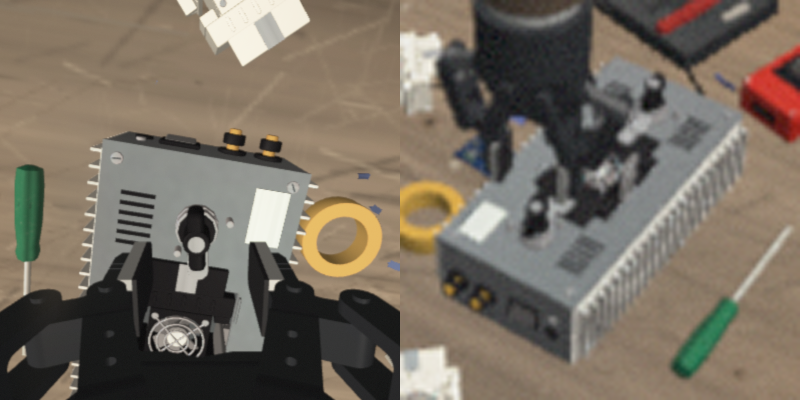

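Run:
```python
from h import *
w=bot.camera_model("wrist");s=bot.camera_model("scene");p=bot.get_obs()["ee_pos"]
K=np.array([.4742,-.125,.103])
print("wrist tcp",proj(w,p),"knobtop",proj(w,K),"case c",proj(w,[.5522,-.126,.077]));print("scene tcp",proj(s,p),"knob",proj(s,K))
print(onz(w,196+120,245,.103))
print(onz(s,307.6,205,.103))
```

```text
wrist tcp [319.1332952 264.8014595] knobtop [317.43461458 241.22618008] case c [297.53137556 338.57204003]
scene tcp [305.57932648 199.43959534] knob [305.98970671 206.78604983]
[ 0.47633012 -0.1254054   0.103     ]
[ 0.48168313 -0.12490201  0.103     ]
```

The predicted and observed knob pixels agree (wrist (317,241) against (316,245)), so I'll descend and grip.

Call:
{"fn": "carry_out", "kwargs": {"linear": [[0.1,-0.05,-0.8],[0,0,-0.85],[0,0,0],[0,0,0],[0,0,0],[0,0,0],[0,0,0],[0,0,0]], "rotation": [[0,0,0],[0,0,0],[0,0,0],[0,0,0],[0,0,0],[0,0,0],[0,0,0],[0,0,0]], "grip": [0,0,1,1,1,1,1,1], "grip_force": 40}}

```text
time: 5.75
ee_pos: [0.4763, -0.1253, 0.0977]
tcp_rot: [-179.9, 0.1, -171.1]
wrist_force: [-1.8, -1.0, 6.1]
opening: 0.0079
grasp_force: 44.4
```

Call:
{"fn": "carry_out", "kwargs": {"linear": [[0,0,0.05],[0,0,0],[0,0,0],[0,0,0],[0,0,0],[0,0,0],[0,0,0],[0,0,0],[0,0,0],[0,0,0],[0,0,0]], "rotation": [[0,0,0.9],[0,0,0.9],[0,0,0.9],[0,0,0.9],[0,0,0.9],[0,0,0.9],[0,0,0.9],[0,0,0.9],[0,0,0.9],[0,0,0.9],[0,0,0]], "grip": [1,1,1,1,1,1,1,1,1,1,1]}}

```text
time: 6.85
ee_pos: [0.4739, -0.1229, 0.0977]
tcp_rot: [179.8, 0.2, -98.9]
wrist_force: [-11.8, 13.4, 10.1]
opening: 0.0078
grasp_force: 46.9
```

Run:
```python
from h import *
o=bot.get_obs();print(o["tcp_rot"],o["torque"],o["wrist_force"],o["q"].round(1),o["grasp_force"],o["opening"])
```

```text
[179.75808883   0.2427118  -98.88309728] [ 2.77385419  2.5390372  -0.70739139] [-11.77086971  13.41885378  10.12392318] [-14.7  -3.4 -14.1  79.6   0.2 -95.8] 46.85027897357941 0.007847923086265461
```

Call:
{"fn": "carry_out", "kwargs": {"linear": [[0,0,0],[0,0,0],[0,0,0],[0,0,0.75],[0,0,0.75],[0,0,0.75],[0,0,0]], "rotation": [[0,0,0],[0,0,0],[0,0,0],[0,0,0],[0,0,0],[0,0,0],[0,0,0]], "grip": [0,0,0,0,0,0,0]}}

```text
time: 7.55
ee_pos: [0.4771, -0.1255, 0.1456]
tcp_rot: [-179.7, -0.0, -99.1]
wrist_force: [-0.2, -0.8, 0.0]
opening: 0.0424
grasp_force: 0.0
```

Call:
{"fn": "carry_out", "kwargs": {"linear": [[0.77,-0.005,0],[0.77,-0.005,0],[0.77,-0.005,0],[0.77,-0.005,0],[0.77,-0.005,0],[0.77,-0.005,0],[0.77,-0.005,0],[0.77,-0.005,0],[0.77,-0.005,0],[0.77,-0.005,0],[0,0,0],[0,0,0]], "rotation": [[0,0,-0.915],[0,0,-0.915],[0,0,-0.915],[0,0,-0.915],[0,0,-0.915],[0,0,-0.915],[0,0,-0.915],[0,0,-0.915],[0,0,-0.915],[0,0,-0.915],[0,0,0],[0,0,0]], "grip": [0,0,0,0,0,0,0,0,0,0,0,0]}}

```text
time: 8.75
ee_pos: [0.6295, -0.1261, 0.1419]
tcp_rot: [180.0, -0.1, -172.1]
wrist_force: [-1.0, 0.0, 0.0]
opening: 0.0427
grasp_force: 0.0
```

Run:
```python
from h import *
w=bot.camera_model("wrist");print(bot.get_obs()["ee_pos"])
print(proj(w,[.6302,-.127,.103]),proj(w,[.4742,-.125,.103]))
i=bot.camera("wrist");t=bot.camera("scene")
cv2.imwrite("pics/w3.png",np.hstack([i[:,120:520],cv2.resize(t[150:260,270:380],(400,400),interpolation=cv2.INTER_CUBIC)]))
```

```text
[ 0.62946946 -0.12605357  0.1418547 ]
[317.32954938 233.68584722] [ 372.09938846 -111.92886139]
```

View pics/w3.png

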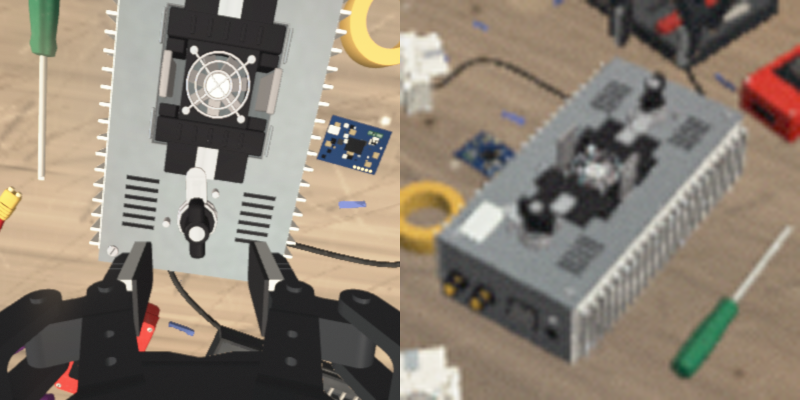

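The front tongue has swung off the ear. The rear cap is at (317,235), as predicted, so I'll descend, grip and turn.

Call:
{"fn": "carry_out", "kwargs": {"linear": [[0.03,-0.05,-0.75],[0,0,-0.75],[0,0,-0.75],[0,0,0],[0,0,0],[0,0,0],[0,0,0],[0,0,0],[0,0,0]], "rotation": [[0,0,0],[0,0,0],[0,0,0],[0,0,0],[0,0,0],[0,0,0],[0,0,0],[0,0,0],[0,0,0]], "grip": [0,0,0,0,1,1,1,1,1], "grip_force": 40}}

```text
time: 9.75
ee_pos: [0.6307, -0.1276, 0.0981]
tcp_rot: [-179.9, 0.1, -172.4]
wrist_force: [0.3, -4.4, 3.3]
opening: 0.0076
grasp_force: 44.0
```

Call:
{"fn": "carry_out", "kwargs": {"linear": [[0,0,0],[0,0,0],[0,0,0],[0,0,0],[0,0,0],[0,0,0],[0,0,0],[0,0,0],[0,0,0],[0,0,0],[0,0,0]], "rotation": [[0,0,0.92],[0,0,0.92],[0,0,0.92],[0,0,0.92],[0,0,0.92],[0,0,0.92],[0,0,0.92],[0,0,0.92],[0,0,0.92],[0,0,0.92],[0,0,0]], "grip": [1,1,1,1,1,1,1,1,1,1,1]}}

```text
time: 10.85
ee_pos: [0.6294, -0.1263, 0.0981]
tcp_rot: [179.9, 0.1, -98.5]
wrist_force: [-8.1, 2.2, 8.4]
opening: 0.0077
grasp_force: 47.7
```

Run:
```python
from h import *
o=bot.get_obs();print(o["tcp_rot"],o["torque"],o["wrist_force"],o["q"].round(1),o["grasp_force"],o["opening"])
```

```text
[ 1.79913531e+02  7.28042124e-02 -9.85248520e+01] [ 0.46358058  1.53834777 -0.80982923] [-8.05442341  2.19216254  8.39108952] [-11.4  17.2   8.6  81.5   0.1 -92.9] 47.746063470840454 0.007679922917453853
```

Call:
{"fn": "carry_out", "kwargs": {"linear": [[0,0,0],[0,0,0],[0,0,0],[0,0,0.75],[0,0,0.75],[0,0,0.75],[0,0,0]], "rotation": [[0,0,0],[0,0,0],[0,0,0],[0,0,0],[0,0,0],[0,0,0],[0,0,0]], "grip": [0,0,0,0,0,0,0]}}

```text
time: 11.55
ee_pos: [0.6317, -0.1274, 0.1461]
tcp_rot: [-179.7, -0.0, -98.7]
wrist_force: [0.7, 0.3, 0.9]
opening: 0.0428
grasp_force: 0.0
```

Call:
{"fn": "carry_out", "kwargs": {"linear": [[-0.327,0.005,0],[-0.327,0.005,0],[-0.327,0.005,0],[-0.327,0.005,0],[-0.327,0.005,0],[-0.327,0.005,0],[-0.327,0.005,0],[-0.327,0.005,0],[-0.327,0.005,0],[-0.327,0.005,0],[-0.327,0.005,0],[-0.327,0.005,0]], "rotation": [[0,0,-0.855],[0,0,-0.855],[0,0,-0.855],[0,0,-0.855],[0,0,-0.855],[0,0,-0.855],[0,0,-0.855],[0,0,-0.855],[0,0,-0.855],[0,0,-0.855],[0,0,-0.855],[0,0,-0.855]], "grip": [-1,-1,-1,-1,-1,-1,-1,-1,-1,-1,-1,-1]}}

```text
time: 12.75
ee_pos: [0.5516, -0.1259, 0.1423]
tcp_rot: [-180.0, 0.0, 178.9]
wrist_force: [-0.7, 0.5, -0.4]
opening: 0.0852
grasp_force: 0.0
```

Run:
```python
from h import *
t=bot.camera("scene")
o=bot.get_obs();print(o["time"],o["ee_pos"],o["tcp_rot"])
w=bot.camera_model("wrist");i=bot.camera("wrist");print(proj(w,[.5522,-.126,.076]))
cv2.imwrite("pics/w4.png",np.hstack([i[:,120:520],cv2.resize(t[150:260,270:380],(400,400),interpolation=cv2.INTER_CUBIC)]))
```

```text
12.8 [ 0.55092801 -0.12593874  0.14248721] [-1.79998256e+02 -1.57402982e-02  1.78492364e+02]
[318.97872035 218.64313626]
```

View pics/w4.png

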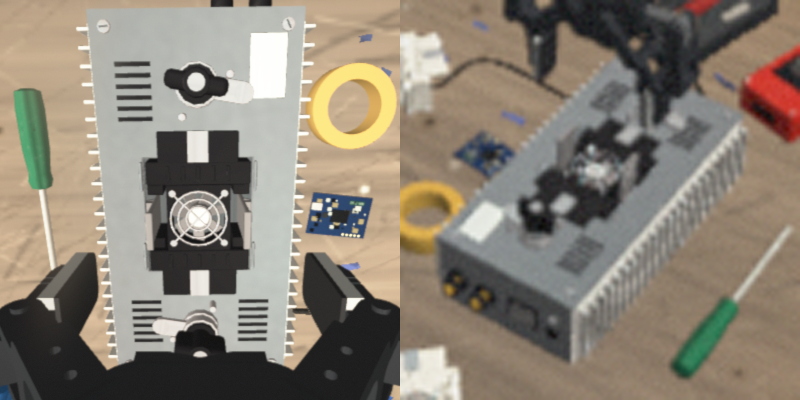

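Both tongues are off the ears, and the fan is at (318,217), matching the predicted (319,219). I'll descend and pinch.

Call:
{"fn": "carry_out", "kwargs": {"linear": [[0.02,0,-0.8],[0,0,-0.8],[0,0,-0.8],[0,0,-0.4],[0,0,0],[0,0,0],[0,0,0],[0,0,0],[0,0,0],[0,0,0],[0,0,0],[0,0,0]], "rotation": [[0,0,0],[0,0,0],[0,0,0],[0,0,0],[0,0,0],[0,0,0],[0,0,0],[0,0,0],[0,0,0],[0,0,0],[0,0,0],[0,0,0]], "grip": [-1,-1,-1,-1,-1,1,1,1,1,1,1,1], "grip_force": 40}}

```text
time: 14.05
ee_pos: [0.5531, -0.1259, 0.0885]
tcp_rot: [-180.0, 0.2, 179.2]
wrist_force: [-1.7, 1.1, 10.1]
opening: 0.0441
grasp_force: 41.8
```

Call:
{"fn": "carry_out", "kwargs": {"linear": [[0,0,0.2],[0,0,0.3],[0,0,0.4],[0,0,0.5],[0,0,0.5],[0,0,0.5],[0,0,0.5],[0,0,0.5],[0,0,0.5],[0,0,0.5]], "rotation": [[0,0,0],[0,0,0],[0,0,0],[0,0,0],[0,0,0],[0,0,0],[0,0,0],[0,0,0],[0,0,0],[0,0,0]], "grip": [1,1,1,1,1,1,1,1,1,1]}}

```text
time: 15.05
ee_pos: [0.5522, -0.1259, 0.1751]
tcp_rot: [-180.0, -0.0, 179.2]
wrist_force: [0.5, 0.1, -1.4]
opening: 0.0437
grasp_force: 41.9
```

Call:
{"fn": "carry_out", "kwargs": {"linear": [[0,0,0.5],[0,0,0.5],[0,0,0.4],[0,0,0.3],[0,0,0.1],[0,0,0],[0,0,0]], "rotation": [[0,0,0],[0,0,0],[0,0,0],[0,0,0],[0,0,0],[0,0,0],[0,0,0]], "grip": [1,1,1,1,1,1,1]}}

```text
time: 15.75
ee_pos: [0.5522, -0.1259, 0.2099]
tcp_rot: [180.0, -0.0, 179.2]
wrist_force: [-0.5, 0.3, -2.2]
opening: 0.0437
grasp_force: 41.9
```

Run:
```python
from h import *
t=bot.camera("scene")
o=bot.get_obs();print(o["time"],o["ee_pos"],o["tcp_rot"],o["wrist_force"],o["opening"],o["grasp_force"])
i=bot.camera("wrist")
cv2.imwrite("pics/w5.png",np.hstack([i[:,120:520],cv2.resize(t[110:260,250:400],(400,400),interpolation=cv2.INTER_CUBIC)]))
```

```text
15.8 [ 0.55210329 -0.1258609   0.20977474] [ 1.79990497e+02 -4.41492884e-02  1.79182110e+02] [-0.39016458  0.38160505 -2.14061885] 0.04416250637181343 41.89317226409912
```

View pics/w5.png

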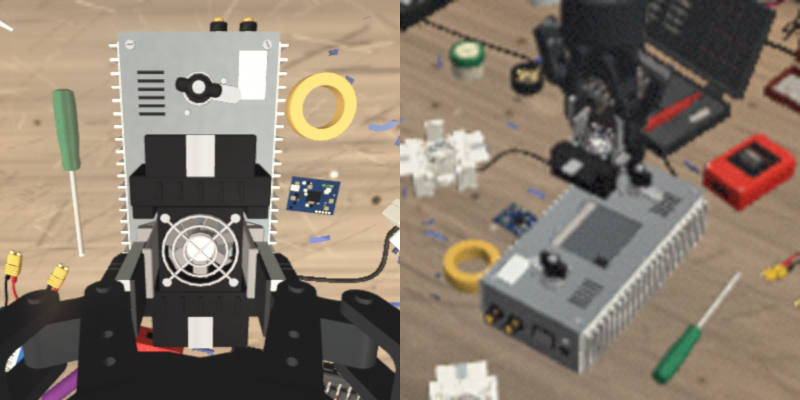

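The cassette hangs level in the fingers, about 12 cm above its seat, and the opening below it is empty. Nothing lying round about has moved, so I'm handing it in.

```bash
python3 -c "
from h import *
print(bot.job_done())"
```

```text
the job is handed in; nothing more can be done
None
```

I turned both knobs to their open stops, and the fan cassette is out: held level by its pinched catches about 12 cm above its seat. The job was handed in at about 16 s; the hand-in returned no verdict.

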